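Load the sample carrier and lift it level

TASK

Build up the column in the carrier: stack the loose large sample box squarely on the box already standing in the carrier, then the small box squarely in the middle on top of that, letting go of each. Then take the carrier by the black grip of its handle, lift it with everything aboard until its underside is at least 10 cm above the bench, keeping it level all the way, and finish while still holding it there, steady and level. Leave the timer, the white tube block and the tape roll where they are.

Things in the scene. Friction and masses are not known exactly. Their poses are not given: they have to be found in the camera images.
- carrier: loose aluminium tray with a bail handle, 80 (x) by 196 (y) mm, 5 thick; origin: centre of underside, z up. Two equal bays at y = +58 and -58 mm, inside 60 (x) by 68 (y) mm, floor 5 mm and low rim 11 mm above the underside; one holds base_box, the other the bottle (either way round). The handle stands across the middle in the plane y = 0. Loaded about 0.6 kg, nearly balanced under the grip
- carrier_grip (a point): centre of the black handle grip, 101 mm above the carrier's underside; axes as the carrier's. The grip is level, 52 mm along x, 14 thick along y, 20 tall, between upright steel rods at x = +35 and -35 mm; grip it from above, fingers closing along the carrier's y. What stands in the bays ends 68 mm or less above the underside
- base_box: closed grey plastic sample box, white panel on its lid, 56 mm along its x, 64 along y, 22 high, flat top and underside; origin: centre of underside, z up. Stands in one bay of the carrier, loose with 2 mm play, its y along the carrier's y; foot of the column. Its top is 27 mm above the carrier's underside. About 70 g
- large_box: closed grey plastic sample box, white panel on its lid, 56 mm along its x, 64 along y, 22 high, flat top and underside; origin: centre of underside, z up. The larger of the two boxes on the bench, same as base_box; goes on base_box, its 64 mm side along base_box's 64 mm side. About 70 g. Place it gripped across its 56 mm (x), so that the gripper stays clear of the handle
- small_box: closed grey plastic sample box, white panel on its lid, 42 mm along its x, 48 along y, 18 high, flat top and underside; origin: centre of underside, z up. The smaller of the two boxes on the bench; goes centred on large_box, long side along long side. About 40 g. Place it gripped across its 42 mm (x)
- bottle: small white screw-cap bottle, 36 mm across, 63 high, closed, about 140 g; stands loose in the other bay of the carrier and stays there; origin at the centre of its underside
- timer: bystander: white bench timer lying flat, 66x62x19 mm; origin at the centre of its underside
- cool_block: bystander: white tube block with round holes, 40x62x26 mm; origin at the centre of its underside
- tape_roll: bystander: roll of tape lying flat, 64 mm across, 19 high; origin at the centre of its underside
Mind the look-alikes: they are no part of the job. What is shaped like the large_box but turquoise is not meant. Leave any brown look-alike of the bottle alone.

How it is judged:
On the way, in this order (a step that is already met when the one before it is completed fails the run):
1. the large box stands squarely on the base box, let go, the carrier still on the bench (horizontal distance between large_box and base_box below 0.008 m and angle between the x axis of large_box and the x axis of base_box, either way round below 0.14 rad and z of large_box in the frame of base_box between 0.019 and 0.025 m and contact force between the fingers and large_box below 0.1 N and linear speed of large_box below 0.02 m/s and height (world z) of carrier below 0.015 m), for 0.2 s.
2. the small box stands squarely on the large box, let go, the carrier still on the bench (horizontal distance between small_box and large_box below 0.008 m and angle between the x axis of small_box and the x axis of large_box, either way round below 0.14 rad and z of small_box in the frame of large_box between 0.019 and 0.025 m and horizontal distance between large_box and base_box below 0.008 m and angle between the x axis of large_box and the x axis of base_box, either way round below 0.14 rad and z of large_box in the frame of base_box between 0.019 and 0.025 m and contact force between the fingers and small_box below 0.1 N and linear speed of small_box below 0.02 m/s and height (world z) of carrier below 0.015 m), for 0.2 s.
At the end, for the whole second after the job is handed in: Fingers hold the carrier, underside 95 mm or more above the bench, level within 0.09 rad, at rest; base box and bottle upright in their bays; large box on base box, small box on large box, each centred within 8 mm, square within 0.14 rad, not touched by the fingers (height (world z) of carrier above 0.095 m and angle between carrier's own z axis and vertical below 0.09 rad and linear speed of carrier below 0.02 m/s and angular speed of carrier below 0.15 rad/s and contact force between the fingers and carrier above 2 N and contact force between the fingers and large_box below 0.1 N and contact force between the fingers and small_box below 0.1 N and horizontal distance between base_box and carrier between 0.045 and 0.07 m and z of base_box in the frame of carrier between 0.002 and 0.008 m and z of bottle in the frame of carrier between 0.002 and 0.008 m and horizontal distance between bottle and carrier between 0.035 and 0.085 m and angle between bottle's own z axis and vertical below 0.15 rad and horizontal distance between large_box and base_box below 0.008 m and angle between the x axis of large_box and the x axis of base_box, either way round below 0.14 rad and z of large_box in the frame of base_box between 0.019 and 0.025 m and horizontal distance between small_box and large_box below 0.008 m and angle between the x axis of small_box and the x axis of large_box, either way round below 0.14 rad and z of small_box in the frame of large_box between 0.019 and 0.025 m); the arm keeps its last pose, push and grip.
It fails at once if the carrier is tipped by more than 0.2 rad (angle between carrier's own z axis and vertical above 0.2 rad).
It fails at once if the timer is moved by more than 30 mm (distance of timer from where it was at the start of the episode above 0.03 m).
It fails at once if the cool_block is moved by more than 30 mm (distance of cool_block from where it was at the start of the episode above 0.03 m).
It fails at once if the tape_roll is moved by more than 30 mm (distance of tape_roll from where it was at the start of the episode above 0.03 m).
It also fails if it takes over 72 s, if anything falls off the work surface, if the arm or the gripper's body presses on something with over 40 N, if the wrist force passes 120 N, or if a joint passes its speed limit or range.

ROBOT

A 6-joint arm with a two-finger parallel gripper is mounted at the origin on a cart in front of the work surface, level with it; the furniture and walls round the work are solid. World frame = base frame: x ahead of the robot, y to its left, z up, the work surface at z = 0. Lengths are in m, angles in rad, forces in N, time in s.
With the tool pointing down it reaches from about 0.375 to 0.9 m from the base axis. Payload 3.1 kg.
Tool frame: the origin (TCP) lies at the very end of the fingers, on their centre line; the grasp point (between the pads) lies 19 mm behind it; z points along the fingers, y is the line along which they close (so a half turn about z gives the same grasp; the last joint's range is limited). The gripper opens to 85 mm and grips with 20 to 120 N. Pads are 22 mm wide; open, the fingers measure 114 mm over their backs; the gripper's body (76 mm by 85 mm) begins 54 mm behind the grasp point. The pads swing forward as they close: fully open they stand 13 mm farther back than shut.
Start: joints at [-1.288, 0.527, 1.433, -0, 1.181, -0.178], TCP at [0.278, -0.559, 0.231] pointing down, gripper open.
Joint ranges: [-3.08, 3.08], [-0.75, 2.2], [0.22, 2.44], [-1.43, 4.57], [0, 2.65], [-2.85, 2.85]. Speed limits (rad/s): [2.79, 2.79, 3.14, 3.14, 3.14, 3.14].

INTERFACE

Orientations are given as a unit quaternion [x, y, z, w].
In Python, from station import sense, snapshot, camera_params, sign_off gives the robot as it stands.
- The arm moves only by the shell command python3 -m handwheel 'ROWS' [OPENING] [FORCE]. ROWS is JSON, a list that holds one entry, the list of rows, each a list of 4 numbers: the shift along the tool's x, y, z in units of 25 mm (1.0 is 25 mm), then the turn about the tool's z in units of 6 degrees (1.0 is 6 degrees). A call has 1 to 20 rows; each row shifts and turns the commanded pose from where the row before left it, along the tool's axes as they then stand; what a row does not reach is not made up. A row lasts 1/8 s, in which the tool goes at most 62.5 mm and 10.7 degrees, less where a joint would pass 70% of its speed; a pose out of reach is approached as far as the arm can. A call is refused whole if a number of a shift passes 1 or a number of a turn 1, either way. A call with a gripper value outside its range is refused whole. OPENING is the finger opening in mm, from 0 to 85.4, set as the call begins (- or left out, the last holds). The fingers move at their own pace and stop on an object; FORCE is the grip in N (left out, the last holds). Time passes only in rows, so rows that do not move let the fingers close. It gives the time, the measured TCP pose, the force, the opening and the grip force at its end, in the units of the state.
- sense(): the state, without advancing time (a new reading comes with each control period).
- snapshot(name): name is "scene" or "top" or "wrist"; returns (picture, depth): 400x640x3 uint8, red, green, blue; 400x640 float32, m along the optical axis (not along the pixel's ray), 0 where there is no reading.
- camera_params(name): a dict with "mtx" (3x3 intrinsics, pixels), "extrinsics" (4x4, takes a point from camera to world coordinates); the wrist camera has in their place "hand_eye" (4x4, takes a point from camera to tool coordinates, whose origin is the TCP and whose axes are the flange's). Camera axes: x right, y up, looking along -z (the intrinsics and any distortion apply to the point x, -y, -z); pixel columns grow to the right and rows downward; lengths in m; the calibration is good to about 2 mm. A picture is of the moment at which its call begins: read the wrist's pose just before it. camera_params takes no time and is no camera call.
- sign_off(): hands the job in; it is judged then, once.
The state is a dict: "t": time; "q": joint angles; "qd": joint speeds; "tau": joint torques, N m; "tcp_pos": TCP position; "tool_rot": TCP orientation; "force": force on the tool from outside, world axes, zero at the start; "ft_torque": the same for the moment, N m; "finger_gap": opening from 0.0 (shut) to 1.0 (fully open); "gripper_force": force on a finger pad.
Only numpy, scipy, OpenCV 4.12 (cv2) and the standard library are available. Lean on these libraries where they do the work, as an engineer would, in place of code of your own. Each camera call takes 0.05 s, during which the arm holds its last target. There are 200 camera calls.

## Working session

There is one attempt and no reset: what is moved stays moved. The work goes in short steps, Python scripts to look and compute and a shell command to move; the robot and the scene stay as the last step left them, time stands still between calls to the robot, and variables do not carry over. Pictures are saved under pics/ and viewed, at most 10 in all, crops included, and the job is handed in when it is done.

```bash
mkdir -p pics; cat > h.py <<'E'
import numpy as np, cv2
from station import sense, snapshot, camera_params
from scipy.spatial.transform import Rotation as R
def cam(name):
    s=sense(); im,d=snapshot(name); p=camera_params(name)
    if name=="wrist":
        T=np.eye(4);T[:3,:3]=R.from_quat(s['tool_rot']).as_matrix();T[:3,3]=s['tcp_pos'];E=T@np.array(p['hand_eye'])
    else: E=np.array(p['extrinsics'])
    K=np.array(p['mtx']); v,u=np.mgrid[:400,:640]
    P=np.stack([(u-K[0,2])/K[0,0]*d,-(v-K[1,2])/K[1,1]*d,-d],-1)
    W=P@E[:3,:3].T+E[:3,3]; W[d==0]=np.nan
    return im,d,W,K,E
def save(im,n,s=1): cv2.imwrite('pics/'+n,cv2.resize(im[...,::-1],None,fx=s,fy=s))
E
python3 - <<'E'
from h import *
print(sense()); print({k:camera_params('top')[k] for k in camera_params('top')}); print(camera_params('wrist'))
a=cam('top');save(a[0],'top0.png',1.25);np.save('top0.npy',a[2]);np.save('top0i.npy',a[0])
E
```

```text
{'t': 0.0, 'q': array([-1.28747692e+00,  5.28476404e-01,  1.43393847e+00, -1.31652760e-05,
        1.18134468e+00, -1.78492770e-01]), 'qd': array([ 0.00076881, -0.00037529,  0.00065483,  0.00018903, -0.00023512,
        0.00021549]), 'tau': array([-1.86655205e-03, -4.42355418e+01, -1.78029746e+01, -3.76410862e-04,
        8.36359133e-03,  8.39767722e-06]), 'tcp_pos': array([ 0.27830439, -0.55881238,  0.2303158 ]), 'tool_rot': array([ 9.73458283e-01,  2.28861963e-01, -6.28398786e-05, -1.08164367e-03]), 'force': array([-0.75312702, -0.26464786, -0.09832652]), 'ft_torque': array([-0.03849288, -0.02964775, -0.0054953 ]), 'gripper_force': 0.0, 'finger_gap': 1.0012011469000577}
{'mtx': array([[457.81336922,   0.        , 325.48192323],
       [  0.        , 457.81336922, 198.59229167],
       [  0.        ,   0.        ,   1.        ]]), 'extrinsics': array([[ 0.02214896,  0.99856486, -0.04876113,  0.52740503],
       [-0.99972659,  0.02175638, -0.00856712, -0.0464159 ],
       [-0.00749396,  0.04893755,  0.99877373,  1.35044712],
       [ 0.        ,  0.        ,  0.        ,  1.        ]])}
{'mtx': array([[332.42822338,   0.        , 320.61784899],
       [  0.        , 332.42822338, 205.85414229],
       [  0.        ,   0.        ,   1.        ]]), 'hand_eye': array([[ 4.06284367e-04,  9.63956730e-01,  2.66058750e-01,
         6.79886458e-02],
       [ 9.99999697e-01, -2.14911004e-04, -7.48403631e-04,
         1.12449964e-03],
       [-6.64249763e-04,  2.66058974e-01, -9.63956525e-01,
        -1.43002778e-01],
       [ 0.00000000e+00,  0.00000000e+00,  0.00000000e+00,
         1.00000000e+00]])}
```

View pics/top0.png

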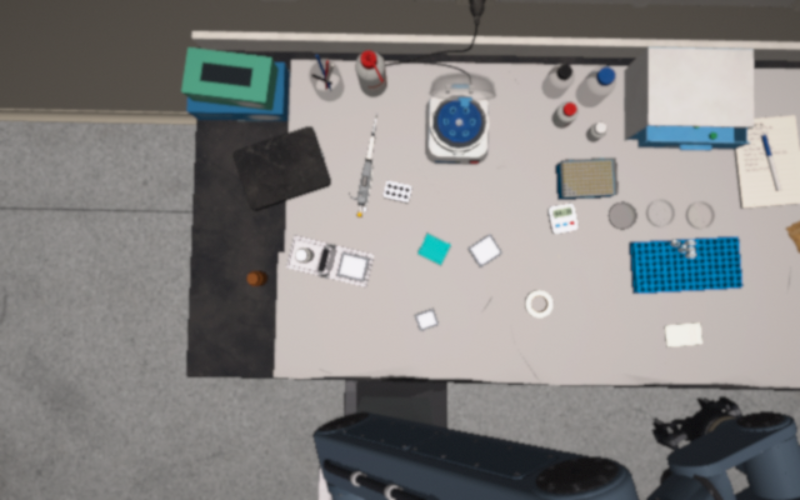

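The top view (1.25× scale) shows the carrier at (330,262) with the bottle on its left (302,255) and the base box on its right (353,267). The large box is at (485,250) and the small box at (427,319). The turquoise look-alike is at (434,249), the cool block at (397,191), the tape at (540,304) and the timer at (563,218).

```bash
cat >> h.py <<'E'
def blob(W,xy,r,zlo,zhi):
    """min-area rect of the points in a height band within r of xy"""
    m=(np.hypot(W[...,0]-xy[0],W[...,1]-xy[1])<r)&(W[...,2]>zlo)&(W[...,2]<zhi)
    n,l,st,_=cv2.connectedComponentsWithStats(m.astype(np.uint8))
    if n<2: return None
    k=1+np.argmax(st[1:,4]); Q=W[l==k]
    c,sz,a=cv2.minAreaRect((Q[:,:2]*1000).astype(np.float32))
    return dict(n=len(Q),c=np.round(c,1),size=np.round(sz,1),ang=round(a,1),z=round(float(np.median(Q[:,2])*1000),1),mean=np.round(Q[:,:2].mean(0)*1000,1))
E
python3 - <<'E'
from h import *
W=np.load('top0.npy')
for n,(u,v) in dict(large=(485,250),small=(427,319),base=(353,267),grip=(327,260),bottle=(302,255),turq=(434,249),cool=(397,191),bench=(460,300)).items():
    p=W[int(v/1.25),int(u/1.25)]; print(n,p.round(4), blob(W,p[:2],.06,p[2]-.006,p[2]+.006))
E
```

```text
large [ 0.5922 -0.2166  0.0212] {'n': 410, 'c': array([ 592.3, -216.2]), 'size': array([55.8, 64.2]), 'ang': 33.5, 'z': 20.7, 'mean': array([ 592. , -215.8])}
small [ 0.43   -0.0835  0.0188] {'n': 223, 'c': array([429.1, -82.9]), 'size': array([41.2, 47.8]), 'ang': 19.7, 'z': 17.1, 'mean': array([429.2, -83.2])}
base [0.5476 0.0899 0.0252] {'n': 410, 'c': array([547.7,  89.7]), 'size': array([64.8, 55.6]), 'ang': 78.2, 'z': 25.9, 'mean': array([547.8,  90. ])}
grip [0.5589 0.1402 0.0992] {'n': 12, 'c': array([529.9, 153.1]), 'size': array([8.2, 6.6]), 'ang': 1.0, 'z': 101.5, 'mean': array([529.9, 152.9])}
bottle [0.5698 0.2019 0.0651] {'n': 68, 'c': array([571.4, 202.1]), 'size': array([25.2, 23.1]), 'ang': 30.6, 'z': 65.5, 'mean': array([571.1, 202.1])}
turq [ 0.5926 -0.0976  0.0196] {'n': 406, 'c': array([593.4, -97.3]), 'size': array([63.8, 56.2]), 'ang': 64.8, 'z': 20.6, 'mean': array([592.8, -97.5])}
cool [ 0.7275 -0.0073  0.025 ] {'n': 284, 'c': array([725.3,  -9.2]), 'size': array([61.8, 40.2]), 'ang': 77.8, 'z': 25.2, 'mean': array([725. ,  -9.4])}
bench [ 0.4742 -0.1627 -0.0025] {'n': 883, 'c': array([ 474.6, -163.9]), 'size': array([117.8, 114.6]), 'ang': 46.2, 'z': 1.2, 'mean': array([ 477.1, -164.6])}
```

```bash
cat >> h.py <<'E'
def go(x,y,z,yaw):
    """turn first (units), then shift in tool axes (units), for tool y at world angle yaw (mod 180)"""
    s=sense(); M=R.from_quat(s['tool_rot']).as_matrix()
    cur=np.degrees(np.arctan2(M[1,1],M[0,1])); d=(yaw-cur+90)%180-90
    q6=np.degrees(s['q'][5]); q1=np.degrees(s['q'][0]); b=np.degrees(np.arctan2(y,x))
    D=R.from_euler('z',d,degrees=True).as_matrix()@M; sh=D.T@(np.array([x,y,z])/1000-s['tcp_pos'])/.025
    sh0=M.T@(np.array([x,y,z])/1000-s['tcp_pos'])/.025
    print('t',round(s['t'],2),'tcp',(s['tcp_pos']*1e3).round(1),'yaw',round(cur,2),'tilt',np.degrees(np.arccos(-M[2,2])).round(2),'turn',round(-d/6,3),'after-turn shift',sh.round(3),'before-turn shift',sh0.round(3),'q6 then',round(b-(cur+d),0),'F',s['force'].round(1),'gap',round(s['finger_gap']*85.4,1))
E
python3 - <<'E'
from h import *
go(592,-216,120,33.5)
E
```

```text
t 0.05 tcp [ 278.3 -558.8  230.3] yaw -63.54 tilt 0.13 turn 13.826 after-turn shift [ -4.511 -18.023   4.45 ] before-turn shift [17.342 -6.676  4.435] q6 then 126.0 F [ 0.1 -0.  -0.1] gap 85.4
```

```bash
python3 -m handwheel '[[[0.96,-0.37,0,0],[0.96,-0.37,0,0],[0.96,-0.37,0,0],[0.96,-0.37,0,0],[0.96,-0.37,0,0],[0.96,-0.37,0,0],[0.96,-0.37,0,0],[0.96,-0.37,0,0],[0.96,-0.37,0,0],[0.96,-0.37,0,0],[0.96,-0.37,0,0],[0.96,-0.37,0,0],[0.96,-0.37,0,0],[0.96,-0.37,0,0],[0.96,-0.37,0,0],[0.96,-0.37,0,0],[0.96,-0.37,0,0],[0.96,-0.37,0,0]]]' 85
python3 -m handwheel '[[[0,0,0.3,-1],[0,0,0.3,-1],[0,0,0.3,-1],[0,0,0.3,-1],[0,0,0.3,-1],[0,0,0.3,-1],[0,0,0.3,-1],[0,0,0.3,-1],[0,0,0.3,-1],[0,0,0.3,-1],[0,0,0.3,-1],[0,0,0.3,-1],[0,0,0.3,-1],[0,0,0.3,-1],[0,0,0.2,-1],[0,0,0,-1],[0,0,0,-0.17],[0,0,0,0],[0,0,0,0]]]'
cat >> h.py <<'E'
def look(xy,r,lo,hi,n):
    im,d,W,K,E=cam('wrist'); print(n,blob(W,np.array(xy)/1e3,r/1e3,lo/1e3,hi/1e3)); cv2.imwrite('pics/'+n+'.png',im[...,::-1]); return im,W
E
python3 - <<'E'
from h import *
im,W=look((592,-216),60,16,28,'w1')
print(blob(W,np.array((.592,-.216)),.12,-.006,.006))
go(592,-216,2,33.5)
E
```

```text
t: 2.3
tcp_pos: [0.5912, -0.2154, 0.2309]
tool_rot: [0.973, 0.229, -0.0, -0.001]
force: [-0.1, 0.3, -0.4]
finger_gap: 0.996
gripper_force: 0.0
t: 4.68
tcp_pos: [0.591, -0.2176, 0.1214]
tool_rot: [0.474, 0.881, 0.0, -0.0]
force: [-0.7, 0.2, 0.2]
finger_gap: 0.994
gripper_force: 0.0
w1 {'n': 6001, 'c': array([ 591.1, -216.2]), 'size': array([56.3, 63.9]), 'ang': 33.7, 'z': 22.1, 'mean': array([ 590.4, -215. ])}
{'n': 57472, 'c': array([ 591.7, -218.4]), 'size': array([239.3, 234.7]), 'ang': 0.7, 'z': 2.7, 'mean': array([ 584.3, -210.9])}
t 4.72 tcp [ 591.1 -217.7  121.4] yaw 33.45 tilt 0.0 turn -0.008 after-turn shift [0.038 0.069 4.776] before-turn shift [0.038 0.068 4.776] q6 then -54.0 F [-0.3  0.1  0.8] gap 85.2
```

View pics/w1.png

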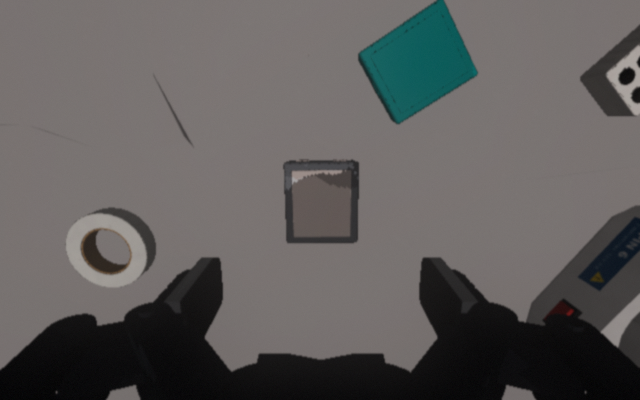

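The wrist view shows the large box square to the fingers at about (322,200), centred between the fingertips at columns 220 and 420. I'll descend and grip.

```bash
python3 -m handwheel '[[[0.05,0.03,0.8,0],[0,0,0.8,0],[0,0,0.8,0],[0,0,0.8,0],[0,0,0.8,0],[0,0,0.5,0],[0,0,0.28,0],[0,0,0,0],[0,0,0,0]]]'
python3 -m handwheel '[[[0,0,0,0],[0,0,0,0],[0,0,0,0],[0,0,0,0],[0,0,0,0],[0,0,0,0]]]' 40 35
python3 -m handwheel '[[[0,0,-0.5,0],[0,0,-1,0],[0,0,-1,0],[0,0,-1,0],[0,0,-1,0],[0,0,0,0],[0,0,0,0]]]'
python3 - <<'E'
from h import *
im,W=look((595,-214),50,115,145,'w2')
go(547.7,89.7,140,-11.8)
E
```

```text
t: 5.85
tcp_pos: [0.5915, -0.2168, 0.0024]
tool_rot: [0.473, 0.881, -0.0, 0.001]
force: [0.2, -0.2, -0.9]
finger_gap: 0.994
gripper_force: 0.0
t: 6.6
tcp_pos: [0.5915, -0.2167, 0.0026]
tool_rot: [0.473, 0.881, -0.0, 0.001]
force: [-0.6, 0.4, 5.0]
finger_gap: 0.653
gripper_force: 38.7
t: 7.48
tcp_pos: [0.5903, -0.2161, 0.1135]
tool_rot: [0.473, 0.881, 0.0, -0.001]
force: [-0.1, -0.2, -1.3]
finger_gap: 0.648
gripper_force: 38.1
w2 {'n': 21686, 'c': array([ 590.4, -215.4]), 'size': array([82.9, 65.2]), 'ang': 33.5, 'z': 133.2, 'mean': array([ 588.4, -212.2])}
t 7.53 tcp [ 590.1 -216.   113.1] yaw 33.47 tilt 0.15 turn 7.545 after-turn shift [11.625 -4.16  -1.045] before-turn shift [11.137  5.33  -1.057] q6 then 21.0 F [-1.1  0.6 -0.9] gap 54.9
```

View pics/w2.png

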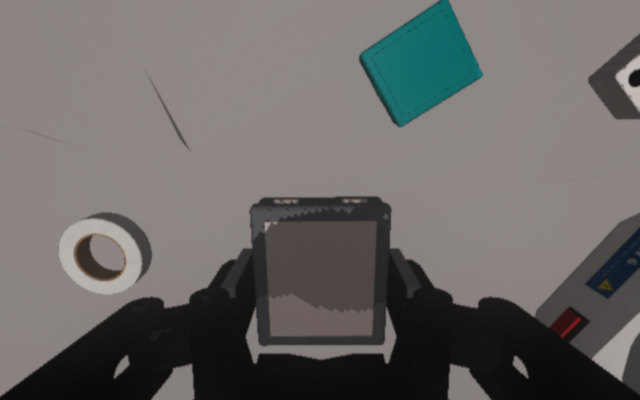

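The large box is held squarely at (320,275). Next I'll move short of the carrier so the camera can see base_box clearly.

```bash
python3 -m handwheel '[[[0,0,-0.2,0.75],[0,0,-0.2,1],[0,0,-0.2,1],[0,0,-0.2,1],[0,0,-0.25,1],[0,0,0,1],[0,0,0,1],[0,0,0,0.8],[0.4,-0.2,0,0],[0.9,-0.45,0,0],[0.9,-0.45,0,0],[0.9,-0.45,0,0],[0.9,-0.45,0,0],[0.9,-0.45,0,0],[0.9,-0.45,0,0],[0.9,-0.45,0,0],[0.9,-0.45,0,0],[0.4,-0.36,0,0],[0,0,0,0],[0,0,0,0]]]'
python3 - <<'E'
from h import *
im,W=look((547.7,89.7),45,22,32,'w3')
print(blob(W,np.array((.561,.146)),.05,.09,.115))
print(blob(W,np.array((.571,.202)),.03,.055,.075))
go(547.7,89.7,60,-11.8)
E
```

```text
t: 10.02
tcp_pos: [0.5308, 0.0, 0.1407]
tool_rot: [0.776, 0.63, 0.0, 0.001]
force: [0.2, -0.0, -1.1]
finger_gap: 0.644
gripper_force: 38.0
w3 {'n': 7138, 'c': array([547.1,  89.9]), 'size': array([64.2, 56.1]), 'ang': 77.7, 'z': 27.1, 'mean': array([547.3,  90.7])}
None
None
t 10.07 tcp [ 5.308e+02 -2.000e-01  1.407e+02] yaw -11.86 tilt 0.07 turn -0.011 after-turn shift [ 3.659 -0.078  3.227] before-turn shift [ 3.659 -0.082  3.227] q6 then 21.0 F [ 0.5  0.6 -1. ] gap 55.0
```

View pics/w3.png

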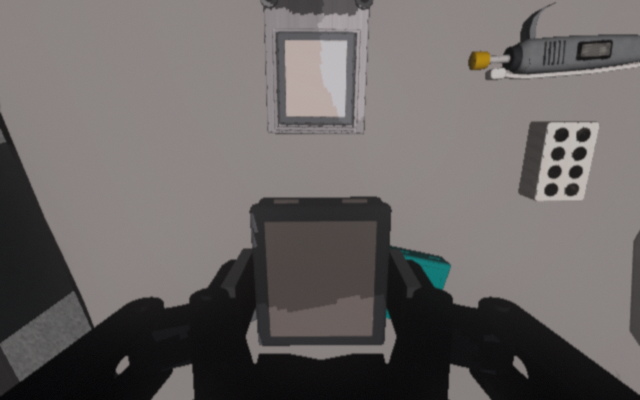

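base_box sits at about (315,78), within 1 mm of the top-camera fix. The held box is still square in the fingers, so I'll place it.

```bash
python3 -m handwheel '[[[0.4,-0.1,0,0.07],[0.7,0,0,0],[0.8,0,0,0],[0.8,0,0,0],[0.6,0,0,0],[0.35,0,0,0],[0,0,0.4,0],[0,0,0.8,0],[0,0,0.8,0],[0,0,0.8,0],[0,0,0.6,0],[0,0,0.4,0],[0,0,0,0],[0,0,0,0]]]'
python3 - <<'E'
from h import *
go(547.1,89.6,29.5,-12.3)
E
```

```text
t: 11.82
tcp_pos: [0.5474, 0.0902, 0.046]
tool_rot: [0.778, 0.628, 0.0, 0.0]
force: [-0.2, 0.0, -0.0]
finger_gap: 0.647
gripper_force: 38.0
t 11.82 tcp [547.4  90.2  46. ] yaw -12.24 tilt 0.06 turn 0.01 after-turn shift [-0.028 -0.008  0.659] before-turn shift [-0.028 -0.008  0.659] q6 then 22.0 F [-0.2  0.  -0. ] gap 55.2
```

```bash
python3 -m handwheel '[[[-0.02,0,0.3,0],[0,0,0.2,0],[0,0,0.1,0],[0,0,0.06,0],[0,0,0,0],[0,0,0,0]]]'
python3 -m handwheel '[[[0,0,0,0],[0,0,0,0],[0,0,0,0],[0,0,0,0]]]' 70
python3 -m handwheel '[[[0,0,-0.3,0],[0,0,-0.8,0],[0,0,-1,0],[0,0,-1,0],[0,0,-1,0],[0,0,-0.4,0],[-0.8,0,0,0],[-0.8,0,0,0],[-0.8,0,0,0],[-0.8,0,0,0],[0,0,0,0],[0,0,0,0]]]'
python3 - <<'E'
from h import *
im,W=look((547.1,89.9),45,43,55,'w4')
print(blob(W,np.array((.5471,.0899)),.06,.006,.016))
go(429.1,-82.9,120,19.7)
E
```

```text
t: 12.58
tcp_pos: [0.5467, 0.0898, 0.0295]
tool_rot: [0.778, 0.628, -0.0, -0.0]
force: [-2.1, -0.4, 5.4]
finger_gap: 0.648
gripper_force: 38.8
t: 13.08
tcp_pos: [0.5469, 0.0898, 0.0289]
tool_rot: [0.778, 0.628, -0.0, -0.0]
force: [0.0, -0.8, -1.0]
finger_gap: 0.821
gripper_force: 0.0
t: 14.58
tcp_pos: [0.5295, 0.0113, 0.141]
tool_rot: [0.779, 0.627, -0.0, -0.001]
force: [0.4, -0.3, 0.6]
finger_gap: 0.82
gripper_force: 0.0
w4 {'n': 8251, 'c': array([548. ,  90.3]), 'size': array([64.5, 56.2]), 'ang': 78.3, 'z': 49.1, 'mean': array([548.2,  91.3])}
{'n': 519, 'c': array([527.5,  76.2]), 'size': array([ 51.6, 100.8]), 'ang': 31.5, 'z': 11.0, 'mean': array([531.1,  71.1])}
t 14.62 tcp [529.7  11.6 141.1] yaw -12.26 tilt 0.06 turn -5.327 after-turn shift [-2.204 -5.061  0.85 ] before-turn shift [-4.549 -3.127  0.847] q6 then -31.0 F [-0.  -0.4  0.1] gap 70.0
```

View pics/w4.png

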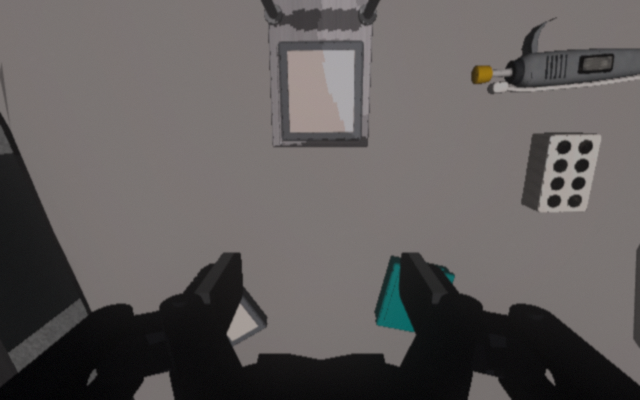

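The large box stands squarely on the base at (320,90), offset about 1 mm, top at 49 mm. Next is the small box.

```bash
python3 -m handwheel '[[[-0.75,-0.52,0,0],[-0.75,-0.52,0,0],[-0.75,-0.52,0,0],[-0.75,-0.52,0,0],[-0.75,-0.52,0,0],[-0.75,-0.52,0,0],[0,0,0.2,-1],[0,0,0.2,-1],[0,0,0.2,-1],[0,0,0.25,-1],[0,0,0,-1],[0,0,0,-0.33],[0,0,0,0],[0,0,0,0]]]'
python3 - <<'E'
from h import *
im,W=look((429.1,-82.9),45,12,24,'w5')
go(429.1,-82.9,1.5,19.7)
E
```

```text
t: 16.38
tcp_pos: [0.43, -0.0817, 0.1204]
tool_rot: [0.576, 0.818, 0.0, 0.0]
force: [0.4, 0.3, 0.3]
finger_gap: 0.819
gripper_force: 0.0
w5 {'n': 3301, 'c': array([427.7, -83.1]), 'size': array([41.7, 47.9]), 'ang': 20.6, 'z': 18.1, 'mean': array([427.5, -82. ])}
t 16.43 tcp [429.9 -81.7 120.4] yaw 19.71 tilt 0.01 turn 0.002 after-turn shift [-0.032 -0.049  4.756] before-turn shift [-0.032 -0.049  4.756] q6 then -31.0 F [-0.1  0.7  0.2] gap 70.2
```

```bash
python3 -m handwheel '[[[-0.02,-0.1,0.8,-0.13],[0,0,0.8,0],[0,0,0.8,0],[0,0,0.8,0],[0,0,0.8,0],[0,0,0.5,0],[0,0,0.25,0],[0,0,0,0],[0,0,0,0]]]'
python3 -m handwheel '[[[0,0,0,0],[0,0,0,0],[0,0,0,0],[0,0,0,0],[0,0,0,0],[0,0,0,0]]]' 28 30
python3 -m handwheel '[[[0,0,-0.5,0],[0,0,-1,0],[0,0,-1,0],[0,0,-1,0],[0,0,-1,0],[0,0,-1,0],[0,0,0,0],[0,0,0,0]]]'
python3 - <<'E'
from h import *
im,W=look((428,-83),40,148,166,'w6')
go(548,90.3,145,-11.9)
E
```

```text
t: 17.55
tcp_pos: [0.428, -0.0832, 0.002]
tool_rot: [0.57, 0.822, 0.0, 0.0]
force: [-0.6, 1.1, -0.6]
finger_gap: 0.822
gripper_force: 0.0
t: 18.3
tcp_pos: [0.428, -0.0832, 0.0021]
tool_rot: [0.57, 0.822, 0.0, 0.001]
force: [1.7, 0.3, 5.4]
finger_gap: 0.483
gripper_force: 30.8
t: 19.3
tcp_pos: [0.4272, -0.0829, 0.139]
tool_rot: [0.57, 0.822, -0.0, -0.0]
force: [-0.7, -0.1, -0.3]
finger_gap: 0.479
gripper_force: 30.6
w6 {'n': 11859, 'c': array([427.7, -82.4]), 'size': array([68.6, 48.6]), 'ang': 20.5, 'z': 155.0, 'mean': array([426.9, -79.9])}
t 19.35 tcp [427.  -82.8 138.6] yaw 20.52 tilt 0.09 turn 5.403 after-turn shift [ 7.774  3.308 -0.252] before-turn shift [ 4.789  6.96  -0.259] q6 then 21.0 F [-0.3 -0.5 -1.1] gap 41.2
```

View pics/w6.png

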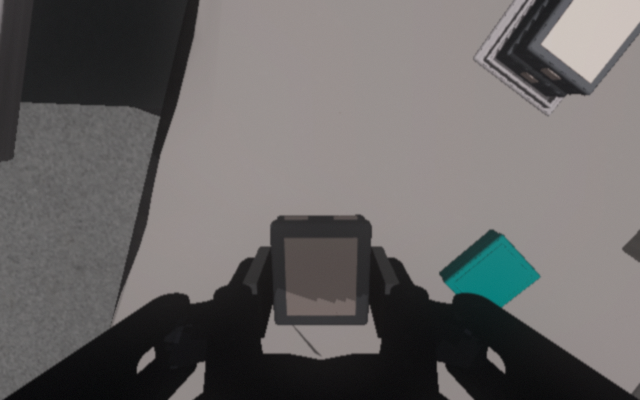

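The small box is held squarely at (320,270). I'll move above the column and lower it.

```bash
python3 -m handwheel '[[[0,0,-0.1,0.7],[0,0,-0.15,1],[0,0,0,1],[0,0,0,1],[0,0,0,1],[0,0,0,0.7],[0.37,0.16,0,0],[0.8,0.35,0,0],[0.9,0.4,0,0],[0.9,0.4,0,0],[0.9,0.4,0,0],[0.9,0.4,0,0],[0.9,0.4,0,0],[0.9,0.4,0,0],[0.8,0.3,0,0],[0.4,0.1,0,0],[0,0,0,0],[0,0,0,0]]]'
python3 -m handwheel '[[[0,0,0.5,0],[0,0,0.8,0],[0,0,0.8,0],[0,0,0.6,0],[0,0,0.3,0],[0,0,0,0],[0,0,0,0]]]'
python3 - <<'E'
from h import *
go(548,90.3,51,-11.9)
E
```

```text
t: 21.6
tcp_pos: [0.548, 0.0895, 0.1452]
tool_rot: [0.777, 0.63, -0.0, -0.0]
force: [-0.1, -0.7, -0.5]
finger_gap: 0.483
gripper_force: 30.6
t: 22.48
tcp_pos: [0.5491, 0.0899, 0.0708]
tool_rot: [0.776, 0.63, 0.0, 0.0]
force: [-0.1, 0.3, -0.6]
finger_gap: 0.483
gripper_force: 30.6
t 22.48 tcp [549.1  89.9  70.8] yaw -11.88 tilt 0.07 turn 0.003 after-turn shift [ 0.005 -0.048  0.792] before-turn shift [ 0.005 -0.048  0.792] q6 then 21.0 F [-0.1  0.3 -0.6] gap 41.3
```

```bash
python3 -m handwheel '[[[0,-0.04,0.35,0],[0,0,0.25,0],[0,0,0.12,0],[0,0,0.06,0],[0,0,0,0],[0,0,0,0]]]'
python3 -m handwheel '[[[0,0,0,0],[0,0,0,0],[0,0,0,0],[0,0,0,0]]]' 56
python3 -m handwheel '[[[0,0,-0.3,0],[0,0,-0.8,0],[0,0,-1,0],[0,0,-1,0],[0,0,-0.6,0],[-0.8,0,0,0],[-0.8,0,0,0],[-0.8,0,0,0],[0,0,-1,0],[0,0,-1,0],[0,0,0,0],[0,0,0,0]]]'
python3 - <<'E'
from h import *
im,W=look((548,90.3),45,63,72,'w7')
print(blob(W,np.array((.548,.0903)),.05,.045,.053))
print(blob(W,np.array((.561,.146)),.05,.105,.116),blob(W,np.array((.571,.202)),.03,.055,.075))
E
```

```text
t: 23.22
tcp_pos: [0.5474, 0.0902, 0.0512]
tool_rot: [0.776, 0.63, -0.0, -0.0]
force: [-2.6, 0.5, 5.1]
finger_gap: 0.485
gripper_force: 31.2
t: 23.72
tcp_pos: [0.5477, 0.0901, 0.0507]
tool_rot: [0.777, 0.63, -0.0, -0.0]
force: [-0.4, 1.0, -0.2]
finger_gap: 0.66
gripper_force: 0.0
t: 25.22
tcp_pos: [0.5342, 0.0307, 0.192]
tool_rot: [0.777, 0.63, -0.001, -0.001]
force: [0.2, 0.3, 0.5]
finger_gap: 0.66
gripper_force: 0.0
w7 {'n': 3343, 'c': array([548.8,  90.6]), 'size': array([47.4, 42.1]), 'ang': 78.2, 'z': 67.0, 'mean': array([548.9,  91.1])}
{'n': 1870, 'c': array([548.,  90.]), 'size': array([63.7, 56.1]), 'ang': 78.2, 'z': 48.7, 'mean': array([546.9,  92. ])}
{'n': 2115, 'c': array([560. , 146.3]), 'size': array([14.6, 52.3]), 'ang': 77.8, 'z': 110.7, 'mean': array([559.5, 145.6])} None
```

View pics/w7.png

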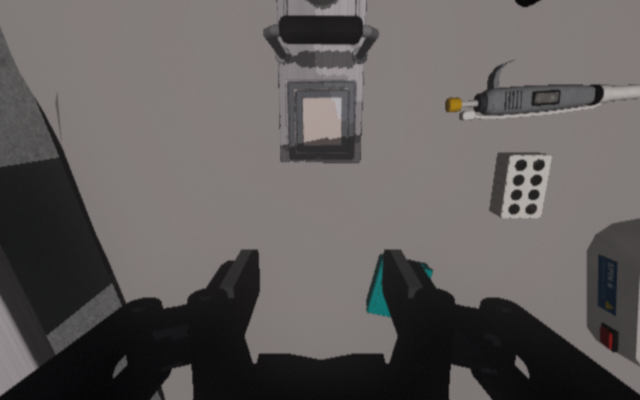

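The column is square: small box at (322,120), offsets under 1 mm. The black grip is at (321,28), world (560,146), with its top at 110.7 mm. I'll turn 90° and approach it.

```bash
python3 -m handwheel '[[[0,0,0,-1],[0,0,0,-1],[0,0,0,-1],[0,0,0,-1],[0,0,0,-1],[0,0,0,-1],[0,0,0,-1],[0,0,0,-1],[0,0,0,-1],[0,0,0,-1],[0,0,0,-1],[0,0,0,-1],[0,0,0,-1],[0,0,0,-1],[0,0,0,-1],[0,0,0,0],[0,0,0,0]]]' 50
python3 - <<'E'
from h import *
go(560.0,146.3,192,78)
E
```

```text
t: 27.4
tcp_pos: [0.5349, 0.0314, 0.1926]
tool_rot: [0.104, 0.995, 0.0, -0.001]
force: [0.3, -0.2, -0.4]
finger_gap: 0.583
gripper_force: 0.0
t 27.4 tcp [534.9  31.4 192.6] yaw 78.04 tilt 0.09 turn 0.006 after-turn shift [-0.028  4.703  0.022] before-turn shift [-0.031  4.703  0.022] q6 then -63.0 F [ 0.3 -0.2 -0.4] gap 49.8
```

```bash
python3 -m handwheel '[[[-0.03,0.5,0,0],[0,0.9,0,0],[0,0.9,0,0],[0,0.9,0,0],[0,0.9,0,0],[0,0.6,0,0],[0,0,0,0],[0,0,0,0],[0,0,0,0]]]'
python3 - <<'E'
from h import *
im,W=look((560,146.3),50,104,117,'w8')
go(560.0,146.3,82,78)
E
```

```text
t: 28.52
tcp_pos: [0.5601, 0.1455, 0.1933]
tool_rot: [0.104, 0.995, -0.0, -0.0]
force: [0.7, 1.4, 0.0]
finger_gap: 0.582
gripper_force: 0.0
w8 {'n': 1347, 'c': array([559.6, 146.4]), 'size': array([13.5, 56.6]), 'ang': 77.8, 'z': 110.8, 'mean': array([557.4, 146.7])}
t 28.57 tcp [560.2 145.5 193.3] yaw 78.06 tilt 0.01 turn 0.01 after-turn shift [0.012 0.029 4.453] before-turn shift [0.012 0.029 4.453] q6 then -63.0 F [-0.1 -0.4  1.2] gap 50.2
```

View pics/w8.png

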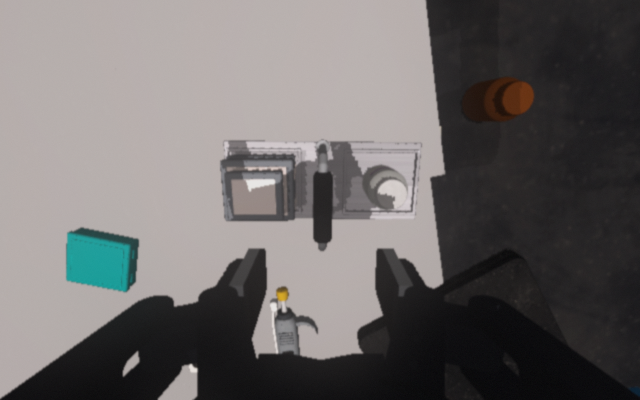

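The grip runs vertically at column 322, centred between the fingers (265 and 380), and the stack and bottle are in place. I'll descend and grip.

```bash
python3 -m handwheel '[[[0.01,0.03,0.5,0],[0,0,0.8,0],[0,0,0.8,0],[0,0,0.8,0],[0,0,0.8,0],[0,0,0.5,0],[0,0,0.25,0],[0,0,0,0],[0,0,0,0]]]'
python3 -m handwheel '[[[0,0,0,0],[0,0,0,0],[0,0,0,0],[0,0,0,0],[0,0,0,0],[0,0,0,0],[0,0,0,0]]]' 5 80
python3 - <<'E'
from h import *
go(560.0,146.3,82,78)
E
```

```text
t: 29.7
tcp_pos: [0.5607, 0.1471, 0.0827]
tool_rot: [0.103, 0.995, 0.0, 0.001]
force: [0.8, -0.7, -0.2]
finger_gap: 0.586
gripper_force: 0.0
t: 30.58
tcp_pos: [0.5604, 0.147, 0.0827]
tool_rot: [0.103, 0.995, 0.0, 0.0]
force: [-0.6, -0.2, 5.5]
finger_gap: 0.151
gripper_force: 79.3
t 30.57 tcp [560.4 147.   82.7] yaw 78.13 tilt 0.05 turn 0.021 after-turn shift [ 0.012 -0.032  0.03 ] before-turn shift [ 0.012 -0.032  0.03 ] q6 then -63.0 F [-0.6 -0.2  5.5] gap 12.9
```

Gripped. I'll lift slowly, 120 mm (4.8 units).

```bash
python3 -m handwheel '[[[0,0,-0.05,0],[0,0,-0.1,0],[0,0,-0.15,0],[0,0,-0.2,0],[0,0,-0.2,0],[0,0,-0.2,0],[0,0,-0.1,0],[0,0,0,0],[0,0,0,0]]]'
python3 -m handwheel '[[[0,0,-0.1,0],[0,0,-0.2,0],[0,0,-0.25,0],[0,0,-0.3,0],[0,0,-0.3,0],[0,0,-0.3,0],[0,0,-0.3,0],[0,0,-0.3,0],[0,0,-0.3,0],[0,0,-0.3,0],[0,0,-0.3,0],[0,0,-0.3,0],[0,0,-0.25,0],[0,0,-0.2,0],[0,0,-0.1,0],[0,0,-0.05,0],[0,0,0,0],[0,0,0,0],[0,0,0,0],[0,0,0,0]]]'
python3 - <<'E'
from h import *
s=sense();print(s['tcp_pos'],s['force'],s['gripper_force'])
im,d,W,K,E=cam('wrist');save(im,'w9.png')
print('small',blob(W,np.array((.548,.0903)),.05,.170,.20),'large',blob(W,np.array((.548,.0903)),.06,.155,.175))
for lo,hi,n in((.125,.14,'rim'),):
    m=(np.hypot(W[...,0]-.560,W[...,1]-.146)<.11)&(W[...,2]>lo)&(W[...,2]<hi);Q=W[m]
    A=np.c_[Q[:,:2],np.ones(len(Q))];print(n,len(Q),np.linalg.lstsq(A,Q[:,2],rcond=None)[0],np.median(Q[:,2]))
m=(np.hypot(W[...,0]-.548,W[...,1]-.0903)<.05)&(W[...,2]>.155)&(W[...,2]<.2)
h,e=np.histogram(W[m][:,2],15);print(h,e.round(3))
m=(np.hypot(W[...,0]-.548,W[...,1]-.0903)<.02)&(W[...,2]>.175);Q=W[m];print('small tilt',np.linalg.lstsq(np.c_[Q[:,:2],np.ones(len(Q))],Q[:,2],rcond=None)[0])
a=cam('top')[2];print('top',blob(a,np.array((.548,.0903)),.05,.17,.2))
E
```

```text
t: 31.7
tcp_pos: [0.56, 0.147, 0.1069]
tool_rot: [0.104, 0.995, -0.0, -0.0]
force: [-0.0, 1.3, -6.2]
finger_gap: 0.147
gripper_force: 78.0
t: 34.2
tcp_pos: [0.5601, 0.147, 0.2032]
tool_rot: [0.104, 0.995, -0.0, -0.0]
force: [0.8, -0.2, -5.3]
finger_gap: 0.151
gripper_force: 78.0
[0.56010051 0.14702816 0.20321651] [ 0.762078   -0.18092691 -5.2995128 ] 77.99421429634094
small {'n': 7869, 'c': array([546.2,  88.7]), 'size': array([56.6, 47.5]), 'ang': 79.1, 'z': 187.4, 'mean': array([546.3,  92.9])} large {'n': 3753, 'c': array([547.3,  90.9]), 'size': array([64.8, 55.2]), 'ang': 78.2, 'z': 169.3, 'mean': array([534.8, 102.8])}
rim 13485 [-0.00060931 -0.00236829  0.12812299] 0.12617151774746355
[  91   69   39   68  127  919 2281   80  117  117   82   93  179 2923
 4043] [0.155 0.157 0.16  0.162 0.164 0.167 0.169 0.171 0.174 0.176 0.178 0.18
 0.183 0.185 0.187 0.19 ]
small tilt [-1.74730181  2.75835768  0.92675948]
top {'n': 258, 'c': array([550.3,  89. ]), 'size': array([50.1, 48.5]), 'ang': 79.1, 'z': 186.0, 'mean': array([548.5,  85.9])}
```

View pics/w9.png

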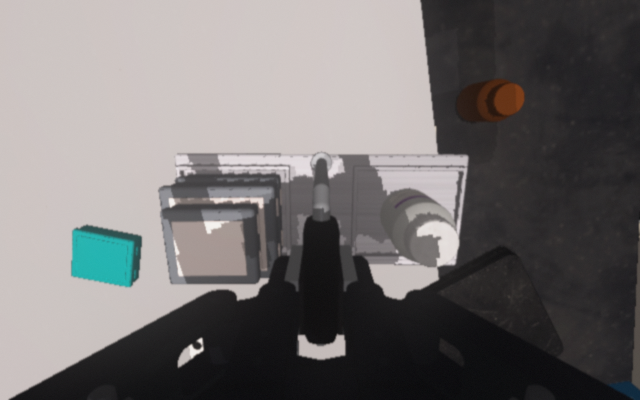

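The carrier hangs level (tray plane slope about 0.002), with its underside about 121 mm up. The stack at (215,240) is square at the expected heights, and the bottle at (435,240) is upright. I'll hand it in.

```bash
python3 -c "
from station import sign_off,sense
s=sense();print(s['t'],abs(s['qd']).max());print(sign_off())"
```

```text
34.3 0.007712148076382514
the job is handed in; nothing more can be done
None
```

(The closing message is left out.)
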